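Put the enlarging lenses away in order of size

TASK

Put the four enlarging lenses away on the lens rack, each upright with its glass up and centred on a pad of its own, in order of size: the smallest on the pad at the end where the negative carrier with the small window lies, then each next larger one, to the largest at the end by the carrier with the large window. Set them down gently, never tip or drop one, and leave the negative carriers, the film cassette, the film can and the brush where they are.

Things in the scene. Friction and masses are not known exactly. Their poses are not given: they have to be found in the camera images.
- lens_30: enlarging lens, the smallest of the four: a round black metal barrel with a fluted ring and dark glass in its top, 35 mm across, 28 mm tall, straight-sided (the lowest 6 mm, its rear cap, is 4 mm narrower), standing glass up, loose on the table. Origin: centre of its underside; z along its axis, up. 70 g, give or take a fifth.
- lens_50: enlarging lens, the second smallest of the four, its fluted ring bright metal: a round black metal barrel with a fluted ring and dark glass in its top, 44 mm across, 38 mm tall, straight-sided (the lowest 6 mm, its rear cap, is 4 mm narrower), standing glass up, loose on the table. Origin: centre of its underside; z along its axis, up. 130 g, give or take a fifth.
- lens_80: enlarging lens, the second largest of the four: a round black metal barrel with a fluted ring and dark glass in its top, 53 mm across, 50 mm tall, straight-sided (the lowest 6 mm, its rear cap, is 4 mm narrower), standing glass up, loose on the table. Origin: centre of its underside; z along its axis, up. 210 g, give or take a fifth.
- lens_135: enlarging lens, the largest of the four: a round black metal barrel with a fluted ring and dark glass in its top, 62 mm across, 64 mm tall, straight-sided (the lowest 6 mm, its rear cap, is 4 mm narrower), standing glass up, loose on the table. Origin: centre of its underside; z along its axis, up. 340 g, give or take a fifth.
- rack: the lens rack: a fixed wooden board, 92 (x) by 390 (y) by 18 mm, with dark end strips 12 mm wide, 26 mm high, and on top a row of four alike flat round pale felt pads (70 mm across, dark rims). Origin: middle of the board at table height; y along the row, z up. Pad centres: x = 0, y = -127.5, -42.5, +42.5, +127.5 mm, tops 20 mm above the table. Place varies; turned up to 9 degrees.
- carrier_small: the negative carrier with the small window (36 by 24 mm): a flat black metal plate 140 mm (its x) by 130 mm (its y), 5 mm thick, with a finger tab, lying loose on the table just past one end of the rack (which end varies; the other carrier lies past the other end). Origin: middle of the window, at the underside. Not to be moved.
- carrier_large: the negative carrier with the large window (112 by 95 mm): a flat black metal plate 140 mm (its x) by 130 mm (its y), 5 mm thick, with a finger tab, lying loose on the table just past one end of the rack (which end varies; the other carrier lies past the other end). Origin: middle of the window, at the underside. Not to be moved.
- cassette: bystander: a 35 mm film cassette standing on end, steel with black ends, 26 mm across, 51 mm tall. Origin: centre of its underside.
- film_can: bystander: an aluminium film can with a grey lid, 33 mm across, 51 mm tall, standing. Origin: centre of its underside.
- brush: bystander: a flat dusting brush with a wooden handle lying on the table, about 128 mm long (its x, from -65 to +64 mm, bristles to +x), 26 mm wide, 14 mm high. Origin: on its underside, about the middle.
Mind the look-alikes: they are no part of the job. Leave any pink, purple or turquoise look-alike of the lens_80 alone.

How it is judged (in metres and radians):
At the end, for the whole second after the job is handed in: The lenses stand upright (0.1 rad), released and at rest on the rack's four pads, each within 12 mm of its pad's centre along and across the row and 4 mm in height, in order of size: smallest at the end by the small-window carrier, largest by the large-window one (x of lens_30 in the frame of rack between -0.012 and 0.012 m and z of lens_30 in the frame of rack between 0.016 and 0.024 m and angle between each of lens_30, lens_50, lens_80, lens_135's own z axis and vertical below 0.1 rad and linear speed of each of lens_30, lens_50, lens_80, lens_135 below 0.02 m/s and angular speed of each of lens_30, lens_50, lens_80, lens_135 below 0.2 rad/s and contact force between each of lens_30, lens_50, lens_80, lens_135 and the fingers below 0.1 N and x of lens_50 in the frame of rack between -0.012 and 0.012 m and z of lens_50 in the frame of rack between 0.016 and 0.024 m and x of lens_80 in the frame of rack between -0.012 and 0.012 m and z of lens_80 in the frame of rack between 0.016 and 0.024 m and x of lens_135 in the frame of rack between -0.012 and 0.012 m and z of lens_135 in the frame of rack between 0.016 and 0.024 m and ((y of carrier_small in the frame of rack above 0 m and y of lens_30 in the frame of rack between 0.1155 and 0.1395 m and y of lens_50 in the frame of rack between 0.0305 and 0.0545 m and y of lens_80 in the frame of rack between -0.0545 and -0.0305 m and y of lens_135 in the frame of rack between -0.1395 and -0.1155 m) or (y of carrier_small in the frame of rack below 0 m and y of lens_30 in the frame of rack between -0.1395 and -0.1155 m and y of lens_50 in the frame of rack between -0.0545 and -0.0305 m and y of lens_80 in the frame of rack between 0.0305 and 0.0545 m and y of lens_135 in the frame of rack between 0.1155 and 0.1395 m))); the robot touches nothing.
It fails at once if a lens is tipped over (more than 45 degrees) (angle between any of lens_30, lens_50, lens_80, lens_135's own z axis and vertical above 0.79 rad).
It fails at once if a lens is dropped (falls at over 0.5 m/s, as from 13 mm or more, with no finger on it) ((contact force between lens_30 and the fingers below 0.05 N and linear speed of lens_30 above 0.5 m/s) or (contact force between lens_50 and the fingers below 0.05 N and linear speed of lens_50 above 0.5 m/s) or (contact force between lens_80 and the fingers below 0.05 N and linear speed of lens_80 above 0.5 m/s) or (contact force between lens_135 and the fingers below 0.05 N and linear speed of lens_135 above 0.5 m/s)).
It fails at once if a lens is rammed onto the rack (more than 60 N between them) (contact force between any of lens_30, lens_50, lens_80, lens_135 and rack above 60 N).
It fails at once if a negative carrier is shifted by more than 20 mm (distance of any of carrier_small, carrier_large from where it was at the start of the episode above 0.02 m).
It fails at once if the film cassette, the film can or the brush is moved more than 20 mm or stood-up film is knocked over (distance of any of cassette, film_can, brush from where it was at the start of the episode above 0.02 m or angle between any of cassette, film_can's own z axis and vertical above 0.5 rad).
It also fails if it takes over 104 s, if anything falls off the work surface, if the arm or the gripper's body presses on something with over 40 N, if the wrist force passes 120 N, or if a joint passes its speed limit or range.

ROBOT

A 6-joint arm with a two-finger parallel gripper is mounted at the origin on the work surface. World frame = base frame: x ahead of the robot, y to its left, z up, the work surface at z = 0. Lengths are in m, angles in degrees, forces in N, time in s.
With the tool pointing down it reaches from about 0.375 to 0.9 m from the base axis. Payload 3.1 kg.
Tool frame: the origin (TCP) lies between the finger pads; the fingertips stand 22 mm ahead of it and the grasp point (between the pads) lies 3 mm ahead of it (bot.tip_extent is the distance from the TCP to the fingertips, in m); y points along the fingers, z is the direction in which the jaws open and shut, and the axes are right-handed (so a half turn about y gives the same grasp; the last joint's range is limited). The gripper opens to 87 mm and grips with 3 to 60 N. Pads are 19 mm wide; open, the fingers measure 117 mm over their backs; the gripper's body (75 mm by 190 mm) begins 51 mm behind the grasp point.
Start: joints at [59.101, 30.224, 82.088, -0, 67.689, -10.227], TCP at [0.221, 0.585, 0.245] pointing down, gripper open.
Joint ranges: [-176.69, 176.69], [-43.24, 126.21], [12.49, 139.97], [-82, 262], [0, 151.66], [-163.58, 163.58]. Speed limits (degrees/s): [159.86, 159.86, 180, 180, 180, 180].

INTERFACE

Orientations are given as a 3x3 rotation matrix whose columns are the frame's x, y, z axes.
In Python, from rig import bot, eyes, models gives the robot as it stands. The module is installed in compiled form; this text tells all that it offers.
- The arm moves only by the tool arm_command, never from a script. Its arguments are lists of equal length, an entry for each row: "translation": the shift along the tool's x, y, z each as a share of 0.08 m, from -1 to 1, a list of three; "rotation": the turn, a rotation vector about the tool's x, y, z each as a share of 60 degrees, from -1 to 1, a list of three; "grip": the closure, from -1 (fully open) to 1 (shut), so that 0 is half open. In form: {"translation": [[x, y, z], ...], "rotation": [[rx, ry, rz], ...], "grip": [grip, ...]}. A call has 1 to 5 rows; each row is the pose to reach, as a shift and turn from the pose commanded when the call began, along the tool's axes at that moment; what a row does not reach only later rows make up. A row lasts 1/10 s, in which the tool goes at most 50 mm and 8.59 degrees, less where a joint would pass 70% of its speed; a pose out of reach is approached as far as the arm can. A call with a number of a shift or a turn outside -1 to 1 is refused whole. A call with a gripper value outside its range is refused whole. The fingers move at their own pace and stop on an object; the grip force is fixed at half the most. Time passes only in rows, so rows that repeat a pose let the fingers close. It gives the time, the measured TCP pose, the force and the opening at its end, in the units of the state.
- bot.read_state(): the state, without advancing time (a new reading comes with each control period).
- eyes.capture(name): name is "side" or "top"; returns a dict with "image" (384x512x3 uint8, blue, green, red), "mtx" (3x3 intrinsics, pixels), "dist_coeffs" ([k1, k2, p1, p2, k3] as OpenCV has them; the pictures are not rectified), "rvec" (rotation vector, rad) and "tvec" (3), from world to camera coordinates, as OpenCV has them. Camera axes: x right, y down, z forward; pixel columns grow to the right and rows downward; lengths in m; the calibration is good to about 2 mm. A picture is of the moment at which its call begins. There is no depth.
- bot.hand_in(): hands the job in, once; it reports no verdict.
Trained networks look in the newest picture that a camera, given by its name, has taken for a name from the list of things; names that differ only in an ending like _2 or _b are one class to them, and where a whole thing is asked for, a point or a joint stands for the part that bears it (a point fixed in the world has none). Each returns a list of dicts, best first, with "conf" (0 to 1); they miss things now and then, are a little off and sometimes report something else, mostly with a low value. They report only what shows in the picture. A call takes as long as a camera call. They do not tell look-alikes from the thing itself.
- models.recognise(camera, thing): "extent" ([left, top, right, bottom] as shares, 0 to 1, of the picture: columns of its width, rows of its height, round what is visible of it).
- models.spot_point(camera, thing): "point" ([column, row] as shares, 0 to 1, of the picture: columns of its width, rows of its height: a listed point, or the origin of a listed thing).
The state is a dict: "time_s": time; "joint_positions": joint angles; "qvel": joint speeds; "tau": joint torques, N m; "position": TCP position; "tcp_rot": TCP orientation; "force": force on the tool from outside, world axes, zero at the start; "moment": the same for the moment, N m; "opening": opening from 0.0 (shut) to 1.0 (fully open).
Only numpy, scipy, OpenCV 4.12 (cv2) and the standard library are available. Lean on these libraries where they do the work, as an engineer would, in place of code of your own. Each camera call takes 0.05 s, during which the arm holds its last target. There are 200 camera calls.

## Working session

There is one attempt and no reset: what is moved stays moved. The work goes in short steps, Python scripts to look and compute and a tool call to move; the robot and the scene stay as the last step left them, time stands still between calls to the robot, and variables do not carry over. Pictures are saved under pics/ and viewed, about 12 in all and at most 16, crops included, and the job is handed in when it is done.

Besides the shell and the picture viewer there is one more tool, called after "Call:" as a command line: name --argument value ..., lists and objects as JSON in quotes. arm_command: Moves the arm, as the interface text tells. Shift numbers are shares of 0.08 m and turn numbers shares of 60 degrees, none past 1 either way. Its arguments: {"type":"object","properties":{"translation":{"type":"array"},"rotation":{"type":"array"},"grip":{"type":"array"}},"required":["translation","rotation","grip"]}

```bash
mkdir -p pics
cat > h.py <<'E'
import numpy as np, cv2
from rig import bot, eyes, models
def cap(n): 
    return eyes.capture(n)
def ray(c,uv):
    p=cv2.undistortPoints(np.array([[uv]],float),c['mtx'],np.array(c['dist_coeffs'],float))[0,0]
    R=cv2.Rodrigues(np.array(c['rvec'],float))[0]; t=np.array(c['tvec'],float).ravel()
    return -R.T@t, R.T@np.array([p[0],p[1],1])
def at(c,uv,z):
    o,d=ray(c,uv); return o+d*(z-o[2])/d[2]
def proj(c,P):
    return cv2.projectPoints(np.array(P,float).reshape(-1,3),np.array(c['rvec'],float),np.array(c['tvec'],float),c['mtx'],np.array(c['dist_coeffs'],float))[0][:,0]
E
cat > a.py <<'E'
from h import *
np.set_printoptions(precision=4,suppress=True)
s=bot.read_state(); print(s['time_s'],s['position'],s['tcp_rot'],s['force'],bot.tip_extent)
cs={}
for n in('top','side'):
    c=cs[n]=cap(n); print(n,ray(c,(256,192)))
    cv2.imwrite(f'pics/{n}0.png',cv2.resize(c['image'],(800,600),interpolation=cv2.INTER_CUBIC))
S=np.array([512,384])
for th in ['lens_30','lens_50','lens_80','lens_135','rack','carrier_small','carrier_large','cassette','film_can','brush']:
    for n in('top','side'):
        for d in models.spot_point(n,th)[:4]:
            if d['conf']>.2:
                uv=np.array(d['point'])*S; print(th,n,round(d['conf'],2),uv.round(1),at(cs[n],uv,0)[:2])
E
python3 a.py
```

```text
0.0 [0.2203 0.5842 0.2436] [[ 0.9356 -0.0011  0.353 ]
 [-0.353  -0.0018  0.9356]
 [-0.0003 -1.     -0.0021]] [-0.5999 -0.3977 -0.6102] 0.022
top (array([ 0.3112, -0.0066,  1.2193]), array([ 0.1891, -0.0031, -0.982 ]))
side (array([ 0.3635, -0.7843,  0.8061]), array([ 0.1326,  0.7143, -0.6871]))
lens_30 top 0.85 [215.5 235.3] [0.4211 0.1009]
lens_30 top 0.84 [289.5 216.6] [ 0.4768 -0.1056]
lens_30 top 0.73 [241.5 265.2] [0.3396 0.0267]
lens_30 top 0.71 [364.9 233.5] [ 0.4317 -0.3184]
lens_30 side 0.97 [218.6 183.6] [0.423  0.1061]
lens_30 side 0.83 [252.1 179. ] [0.518  0.1081]
lens_30 side 0.81 [181.3 184.2] [0.321  0.1224]
lens_30 side 0.76 [248.2 320.4] [ 0.4327 -0.3234]
lens_50 top 0.85 [215.5 235.3] [0.4211 0.1009]
lens_50 top 0.84 [289.5 216.6] [ 0.4768 -0.1056]
lens_50 top 0.73 [241.5 265.2] [0.3396 0.0267]
lens_50 top 0.71 [364.9 233.5] [ 0.4317 -0.3184]
lens_50 side 0.97 [218.6 183.6] [0.423  0.1061]
lens_50 side 0.83 [252.1 179. ] [0.518  0.1081]
lens_50 side 0.81 [181.3 184.2] [0.321  0.1224]
lens_50 side 0.76 [248.2 320.4] [ 0.4327 -0.3234]
lens_80 top 0.85 [215.5 235.3] [
[... 643 characters left out ...]
081]
lens_135 side 0.81 [181.3 184.2] [0.321  0.1224]
lens_135 side 0.76 [248.2 320.4] [ 0.4327 -0.3234]
rack top 0.67 [257.5 151. ] [ 0.6668 -0.0131]
rack side 0.92 [314.6 203.8] [ 0.6634 -0.0193]
carrier_small top 0.63 [156.9 156.1] [0.6476 0.2781]
carrier_small side 0.83 [282.7 140.2] [0.6438 0.2698]
carrier_large top 0.37 [141.2 222.8] [0.4528 0.3119]
cassette top 0.68 [175.5 246.6] [0.3877 0.2116]
cassette side 0.73 [318.3 202.1] [ 0.6748 -0.0149]
cassette side 0.56 [200.7 161.6] [0.3828 0.2113]
film_can top 0.72 [328.4 244.3] [ 0.4003 -0.2145]
film_can side 0.7 [224.4 278.9] [ 0.3976 -0.2124]
brush top 0.54 [252.  223.6] [ 0.4556 -0.0005]
brush side 0.88 [240.9 209.8] [ 0.4679 -0.0057]
```

View pics/top0.png

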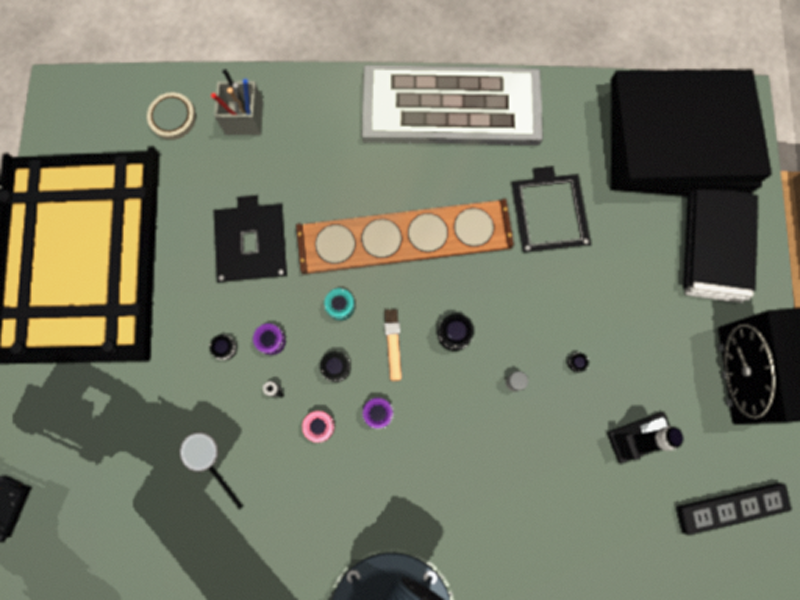

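View pics/side0.png

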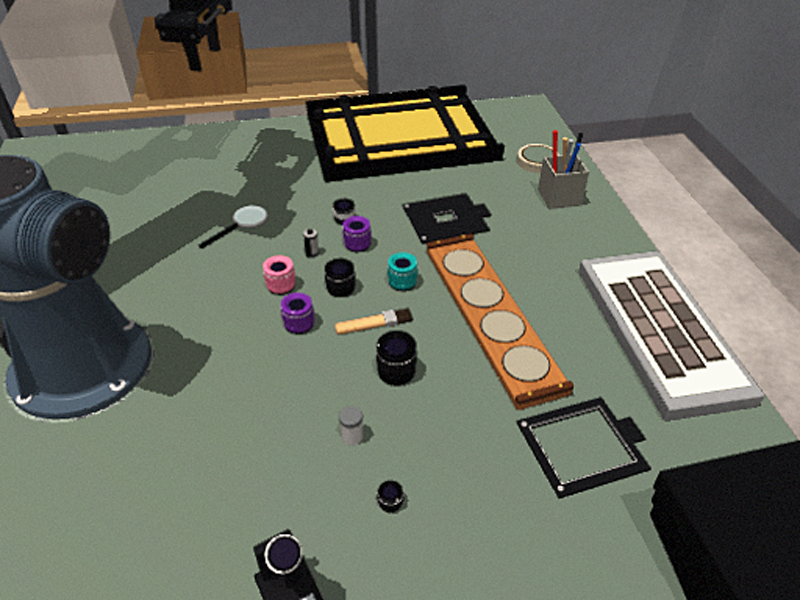

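The top view shows carrier_small at (250,240), left (+y), and carrier_large on the right. That means lens_30 goes to the +y pad and lens_135 to the −y pad. In the same picture, lens_50 (bright ring) is at (222,346), lens_80 (335,364), lens_135 (455,330) and lens_30 (578,362). The coloured look-alikes are at (268,338), (378,412), (318,426) and (339,302). Next I fit the silhouettes in both cameras.

```bash
cat > fit.py <<'E'
from h import *
from scipy.optimize import minimize
def sil(c,x,y,r,h,z0=0):
    a=np.linspace(0,2*np.pi,40,endpoint=False)
    P=[[x+r*np.cos(t),y+r*np.sin(t),z] for z in(z0+.006,z0+h) for t in a]+[[x+(r-.002)*np.cos(t),y+(r-.002)*np.sin(t),z0] for t in a]
    return cv2.convexHull(proj(c,P).astype(np.float32))
def blob(c,x,y,r,h,z0=0,thr=58):
    """hull of dark blobs near the predicted silhouette"""
    im=c['image']; m=(im.max(2)<thr).astype(np.uint8)
    H=sil(c,x,y,r,h,z0); roi=np.zeros_like(m); cv2.fillConvexPoly(roi,H.astype(np.int32),1); roi=cv2.dilate(roi,np.ones((9,9),np.uint8))
    n,l,st,ce=cv2.connectedComponentsWithStats(m*roi)
    pts=np.argwhere(np.isin(l,[i for i in range(1,n) if st[i,4]>=12]))[:,::-1]
    return cv2.convexHull(pts.astype(np.float32)) if len(pts) else None
def fit(c,x,y,r,h,z0=0):
    B=blob(c,x,y,r,h,z0); M=cv2.moments(B); bc=np.array([M['m10'],M['m01']])/M['m00']
    def f(p):
        M=cv2.moments(sil(c,p[0],p[1],r,h,z0)); return np.sum((np.array([M['m10'],M['m01']])/M['m00']-bc)**2)
    p=minimize(f,[x,y],method='Nelder-Mead',options=dict(initial_simplex=[[x,y],[x+.01,y],[x,y+.01]],xatol=1e-5)).x
    return p,cv2.contourArea(B)/cv2.contourArea(sil(c,*p,r,h,z0))
L=dict(lens_30=(.0175,.028),lens_50=(.022,.038),lens_80=(.0265,.05),lens_135=(.031,.064))
E
cat > b.py <<'E'
from fit import *
np.set_printoptions(precision=4,suppress=True)
g=dict(lens_30=(222+356,362),lens_50=(222,346),lens_80=(335,364),lens_135=(455,330))
cs={n:cap(n) for n in('top','side')}
for k,(r,h) in L.items():
    p0=at(cs['top'],np.array(g[k])*.64,h)[:2]
    for n in cs:
        for _ in range(2):
            p,a=fit(cs[n],*p0,r,h)
            if n=='top':p0=p
        print(k,n,p,round(a,2))
for k,uv in dict(turq=(339,302),pur1=(268,338),pur2=(378,412),pink=(318,426)).items(): print(k,at(cs['top'],np.array(uv)*.64,.05)[:2])
for n,uvs in dict(top=[(335,243),(381,238),(428,232),(474,226)],side=[(464,262),(482,293),(503,326),(526,364)]).items():
    im=cs[n]['image'].astype(int); Q=[]
    m=((im.min(2)>110)).astype(np.uint8); nn,l,st,ce=cv2.connectedComponentsWithStats(m)
    for uv in uvs:
        i=l[int(uv[1]*.64),int(uv[0]*.64)]; Q.append(at(cs[n],ce[i],.02)[:2]); print(n,i,st[i,2:],ce[i],Q[-1])
    Q=np.array(Q); print('gaps',np.linalg.norm(np.diff(Q,axis=0),axis=1),'mid',Q.mean(0),'dir',np.degrees(np.arctan2(*(Q[0]-Q[3])[::-1])))
E
python3 b.py
```

```text
lens_30 top [ 0.4358 -0.3259] 0.71
lens_30 side [ 0.4351 -0.3266] 0.82
lens_50 top [0.4551 0.3059] 0.58
lens_50 side [0.456  0.2949] 1.04
lens_80 top [0.4231 0.1031] 0.72
lens_80 side [0.4206 0.1028] 0.86
lens_135 top [ 0.4844 -0.1057] 0.85
lens_135 side [ 0.483  -0.1065] 0.89
turq [0.5312 0.0959]
pur1 [0.466  0.2171]
pur2 [0.3424 0.0243]
pink [0.3172 0.1254]
top 16 [ 25  24 465] [214.0516 155.5978] [0.6456 0.1102]
top 15 [ 25  24 464] [243.7306 151.8879] [0.6577 0.0261]
top 14 [ 24  24 460] [273.4283 148.4087] [ 0.6693 -0.0583]
top 13 [ 25  24 461] [302.8915 144.8243] [ 0.6814 -0.1425]
gaps [0.085  0.0852 0.0851] mid [ 0.6635 -0.0161] dir 98.06061856066029
side 39 [ 25  16 307] [295.9251 167.3876] [0.6447 0.1119]
side 44 [ 26  18 358] [308.0363 186.7067] [0.6567 0.0278]
side 57 [ 28  19 411] [321.4574 208.1582] [ 0.6687 -0.0567]
side 73 [ 28  22 487] [336.4435 231.9754] [ 0.6808 -0.1409]
gaps [0.085  0.0853 0.0851] mid [ 0.6627 -0.0145] dir 98.1390391664957
```

Call:
arm_command --translation '[[0,0,0],[0,0,0],[0,0,0],[0,0,0],[0,0,0]]' --rotation '[[0,0.6,0],[0,0.6,0],[0,0.6,0],[0,0.6,0],[0,0.6,0]]' --grip '[-1,-1,-1,-1,-1]'

```text
time_s: 1.7
position: [0.2206, 0.5848, 0.2446]
tcp_rot: [[0.548, 0.0, 0.836], [-0.836, 0.0, 0.548], [-0.0, -1.0, 0.0]]
force: [-0.3, -0.9, -0.2]
opening: 0.999
```

Call:
arm_command --translation '[[0,0,0],[0,0,0],[0,0,0],[0,0,0],[0,0,0]]' --rotation '[[0,0.42,0],[0,0.42,0],[0,0.42,0],[0,0.42,0],[0,0.42,0]]' --grip '[-1,-1,-1,-1,-1]'

```text
time_s: 2.2
position: [0.2206, 0.5847, 0.2445]
tcp_rot: [[0.146, -0.0, 0.989], [-0.989, -0.0, 0.146], [0.0, -1.0, -0.0]]
force: [0.3, 0.8, 0.3]
opening: 1.0
```

```bash
cat > go.py <<'E'
# go.py x y z : tool-axis shares from here to the TCP target, split into equal calls
from h import *; import sys
s=bot.read_state(); R=np.array(s['tcp_rot']); p=np.array(s['position'])
print('t',s['time_s'],'p',p.round(4),'open',round(s['opening'],3),'F',np.round(s['force'],1),'yaw',np.degrees(np.arctan2(R[1,2],R[0,2])).round(2),'down',R[:,1].round(3))
w=[float(v) for v in sys.argv[1:]]
for i in range(0,len(w),3):
    q=np.array(w[i:i+3]); d=R.T@(q-p)/.08; n=int(np.ceil(abs(d).max()-1e-3)); print(q,'calls',n,'each',(d/n).round(3)); p=q
E
cat > c.py <<'E'
from fit import *
c=cap('top'); s=cap('side')
for n,k,sz in((c,(142,221),24),(s,(220,135),24)):
    u,v=k; cv2.imwrite(f"pics/l50_{'top' if n is c else 'side'}.png",cv2.resize(n['image'][v-24:v+24,u-24:u+24],(380,380),interpolation=cv2.INTER_NEAREST))
a=cv2.imread('pics/l50_top.png'); b=cv2.imread('pics/l50_side.png'); cv2.imwrite('pics/l50.png',np.hstack([a,b]))
E
python3 c.py; python3 go.py .4555 .30 .20 .4555 .30 .08
```

```text
t 2.3 p [0.2206 0.5847 0.2446] open 1.002 F [0.  0.3 0.5] yaw 8.28 down [-0. -0. -1.]
[0.4555 0.3    0.2   ] calls 4 each [0.986 0.139 0.598]
[0.4555 0.3    0.08  ] calls 2 each [0.   0.75 0.  ]
```

View pics/l50.png

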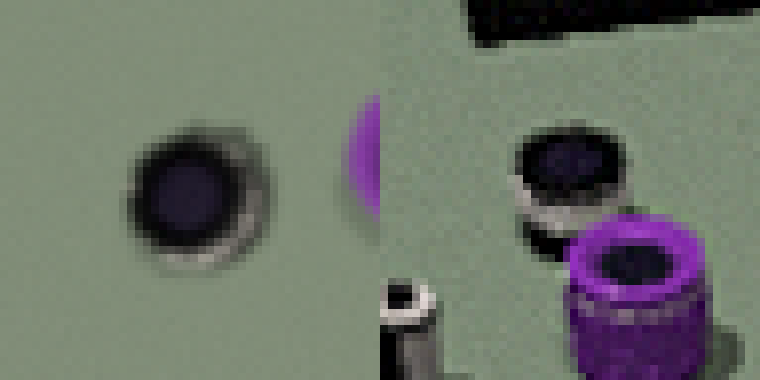

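The crops show lens_50's glass centre at top px ≈(141.4,221.6) and side px ≈(220.1,131.2). The purple look-alike hides part of it in the side view.

```bash
python3 - <<'E'
from h import *
for n,uv in(('top',(141.4-.0,221.6)),('side',(220.1,131.2))): print(n,at(cap(n),uv,.038))
E
python3 go.py .4555 .30 .20 .4555 .30 .08
```

```text
top [0.45165586 0.30168498 0.038     ]
side [0.45329009 0.29924734 0.038     ]
t 2.4 p [0.2206 0.5847 0.2445] open 0.998 F [ 0.   0.2 -0.3] yaw 8.22 down [-0. -0. -1.]
[0.4555 0.3    0.2   ] calls 4 each [0.986 0.139 0.599]
[0.4555 0.3    0.08  ] calls 2 each [-0.    0.75  0.  ]
```

Call:
arm_command --translation '[[0.98,0.14,0.6],[0.98,0.14,0.6]]' --rotation '[[0,0,0],[0,0,0]]' --grip '[-1,-1]'

```text
time_s: 2.6
position: [0.2793, 0.5135, 0.2332]
tcp_rot: [[0.146, 0.001, 0.989], [-0.989, 0.0, 0.146], [-0.0, -1.0, 0.001]]
force: [2.0, 0.0, -0.6]
opening: 1.002
```

Call:
arm_command --translation '[[0.98,0.14,0.6],[0.98,0.14,0.6]]' --rotation '[[0,0,0],[0,0,0]]' --grip '[-1,-1]'

```text
time_s: 2.8
position: [0.3388, 0.4415, 0.222]
tcp_rot: [[0.143, 0.0, 0.99], [-0.99, -0.0, 0.143], [0.0, -1.0, 0.0]]
force: [0.5, 0.3, -0.0]
opening: 0.999
```

Call:
arm_command --translation '[[0.98,0.14,0.6],[0.98,0.14,0.6],[0.98,0.14,0.6]]' --rotation '[[0,0,0],[0,0,0],[0,0,0]]' --grip '[-1,-1,-1]'

```text
time_s: 3.1
position: [0.3997, 0.3687, 0.2105]
tcp_rot: [[0.136, 0.001, 0.991], [-0.991, -0.001, 0.136], [0.002, -1.0, 0.0]]
force: [-1.1, 0.2, -0.5]
opening: 0.998
```

```bash
python3 go.py .4525 .3005 .20 .4525 .3005 .028
```

```text
t 3.1 p [0.3997 0.3687 0.2105] open 0.998 F [-1.1  0.2 -0.5] yaw 7.84 down [ 0.001 -0.001 -1.   ]
[0.4525 0.3005 0.2   ] calls 1 each [0.934 0.133 0.538]
[0.4525 0.3005 0.028 ] calls 3 each [-0.001  0.717 -0.   ]
```

Call:
arm_command --translation '[[0.934,0.133,0.538],[0.934,0.133,0.538],[0.934,0.133,0.538]]' --rotation '[[0,0,0],[0,0,0],[0,0,0]]' --grip '[-1,-1,-1]'

```text
time_s: 3.4
position: [0.4521, 0.3023, 0.2001]
tcp_rot: [[0.138, 0.001, 0.99], [-0.99, -0.001, 0.138], [0.001, -1.0, 0.001]]
force: [0.8, 1.1, -0.0]
opening: 1.0
```

Call:
arm_command --translation '[[0,0.75,0],[0,0.75,0],[0,0.75,0]]' --rotation '[[0,0,0],[0,0,0],[0,0,0]]' --grip '[-1,-1,-1]'

```text
time_s: 3.7
position: [0.4472, 0.3046, 0.1387]
tcp_rot: [[0.143, -0.006, 0.99], [-0.99, -0.002, 0.143], [0.001, -1.0, -0.006]]
force: [-0.1, 0.3, -0.2]
opening: 0.999
```

Call:
arm_command --translation '[[0,0.75,0],[0,0.75,0],[0,0.75,0]]' --rotation '[[0,0,0],[0,0,0],[0,0,0]]' --grip '[-1,-1,-1]'

```text
time_s: 4.0
position: [0.4483, 0.3046, 0.0799]
tcp_rot: [[0.143, -0.003, 0.99], [-0.99, -0.001, 0.143], [0.001, -1.0, -0.003]]
force: [-0.5, 0.4, -0.3]
opening: 0.998
```

```bash
python3 go.py .4525 .3005 .028
python3 - <<'E'
from h import *
c=cap('top'); s=cap('side')
a=cv2.resize(c['image'][190:260,90:195],(420,280),interpolation=cv2.INTER_CUBIC); b=cv2.resize(s['image'][90:160,170:275],(420,280),interpolation=cv2.INTER_CUBIC)
cv2.imwrite('pics/g1.png',np.vstack([a,b]))
E
```

```text
t 4.0 p [0.4483 0.3046 0.0799] open 0.998 F [-0.5  0.4 -0.3] yaw 8.19 down [-0.003 -0.001 -1.   ]
[0.4525 0.3005 0.028 ] calls 1 each [0.058 0.649 0.047]
```

View pics/g1.png

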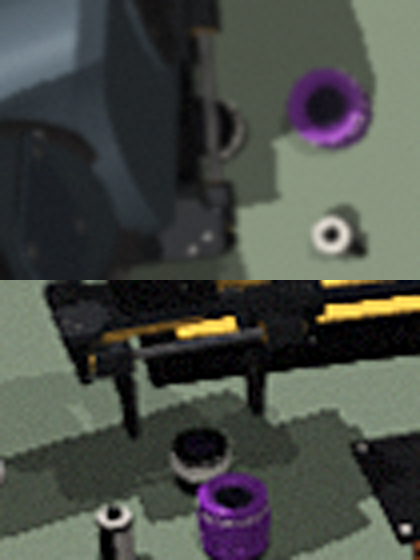

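The fingers straddle lens_50 (side view, lens at (200,455)) with clear gaps on both sides. I'll go down and grip.

Call:
arm_command --translation '[[0.058,0.4,0.047],[0.058,0.65,0.047],[0.058,0.65,0.047],[0.058,0.65,0.047]]' --rotation '[[0,0,0],[0,0,0],[0,0,0],[0,0,0]]' --grip '[-1,-1,-1,-1]'

```text
time_s: 4.5
position: [0.4549, 0.3008, 0.0299]
tcp_rot: [[0.141, 0.002, 0.99], [-0.99, 0.001, 0.141], [-0.001, -1.0, 0.002]]
force: [0.5, -0.1, 0.7]
opening: 1.003
```

Call:
arm_command --translation '[[0,0,0],[0,0,0],[0,0,0],[0,0,0],[0,0,0]]' --rotation '[[0,0,0],[0,0,0],[0,0,0],[0,0,0],[0,0,0]]' --grip '[1,1,1,1,1]'

```text
time_s: 5.0
position: [0.454, 0.3004, 0.0285]
tcp_rot: [[0.141, 0.0, 0.99], [-0.99, 0.0, 0.141], [-0.0, -1.0, 0.0]]
force: [-0.5, 0.4, -0.0]
opening: 0.633
```

Call:
arm_command --translation '[[0,0,0],[0,0,0],[0,0,0],[0,0,0],[0,0,0]]' --rotation '[[0,0,0],[0,0,0],[0,0,0],[0,0,0],[0,0,0]]' --grip '[1,1,1,1,1]'

```text
time_s: 5.5
position: [0.4538, 0.3003, 0.0283]
tcp_rot: [[0.141, -0.0, 0.99], [-0.99, -0.0, 0.141], [0.0, -1.0, -0.0]]
force: [0.6, -0.3, 1.0]
opening: 0.495
```

```bash
python3 go.py .4525 .3005 .14 .6572 .027 .14
```

```text
t 5.5 p [0.4538 0.3003 0.0283] open 0.495 F [ 0.6 -0.3  1. ] yaw 8.12 down [-0. -0. -1.]
[0.4525 0.3005 0.14  ] calls 2 each [-0.002 -0.698 -0.008]
[0.6572 0.027  0.14  ] calls 4 each [ 0.937 -0.     0.512]
```

Call:
arm_command --translation '[[0,-0.2,0],[0,-0.4,0],[0,-0.6,0],[0,-0.8,0],[0,-0.8,0]]' --rotation '[[0,0,0],[0,0,0],[0,0,0],[0,0,0],[0,0,0]]' --grip '[1,1,1,1,1]'

```text
time_s: 6.0
position: [0.4552, 0.3009, 0.0938]
tcp_rot: [[0.142, 0.004, 0.99], [-0.99, 0.002, 0.142], [-0.001, -1.0, 0.004]]
force: [-0.2, -0.2, -0.5]
opening: 0.495
```

Call:
arm_command --translation '[[0,-0.3,0],[0,-0.6,0],[0,-0.6,0]]' --rotation '[[0,0,0],[0,0,0],[0,0,0]]' --grip '[1,1,1]'

```text
time_s: 6.3
position: [0.4556, 0.301, 0.142]
tcp_rot: [[0.141, 0.005, 0.99], [-0.99, 0.002, 0.141], [-0.001, -1.0, 0.005]]
force: [0.5, 0.5, -1.0]
opening: 0.496
```

Call:
arm_command --translation '[[0.31,0,0.17],[0.62,0,0.34],[0.935,0,0.51]]' --rotation '[[0,0,0],[0,0,0],[0,0,0]]' --grip '[1,1,1]'

```text
time_s: 6.6
position: [0.5045, 0.2313, 0.1385]
tcp_rot: [[0.142, -0.002, 0.99], [-0.99, -0.001, 0.142], [0.0, -1.0, -0.002]]
force: [0.4, -0.9, -1.7]
opening: 0.5
```

Call:
arm_command --translation '[[0.31,0,0.17],[0.62,0,0.34],[0.935,0,0.51]]' --rotation '[[0,0,0],[0,0,0],[0,0,0]]' --grip '[1,1,1]'

```text
time_s: 6.9
position: [0.5556, 0.1627, 0.1382]
tcp_rot: [[0.141, -0.003, 0.99], [-0.99, -0.0, 0.141], [-0.0, -1.0, -0.003]]
force: [0.3, -0.3, -2.1]
opening: 0.496
```

Call:
arm_command --translation '[[0.31,0,0.17],[0.62,0,0.34],[0.935,0,0.51]]' --rotation '[[0,0,0],[0,0,0],[0,0,0]]' --grip '[1,1,1]'

```text
time_s: 7.2
position: [0.6065, 0.0944, 0.138]
tcp_rot: [[0.141, -0.003, 0.99], [-0.99, 0.0, 0.141], [-0.001, -1.0, -0.003]]
force: [0.0, 0.1, -0.7]
opening: 0.499
```

Call:
arm_command --translation '[[0.31,0,0.17],[0.62,0,0.34],[0.935,0,0.51],[0.935,0,0.51],[0.935,0,0.51]]' --rotation '[[0,0,0],[0,0,0],[0,0,0],[0,0,0],[0,0,0]]' --grip '[1,1,1,1,1]'

```text
time_s: 7.7
position: [0.6569, 0.0267, 0.138]
tcp_rot: [[0.14, -0.004, 0.99], [-0.99, 0.001, 0.14], [-0.001, -1.0, -0.003]]
force: [-1.0, 0.1, -1.4]
opening: 0.5
```

```bash
python3 go.py .6572 .027 .065 .6572 .027 .049
python3 - <<'E'
from h import *
c=cap('top'); s=cap('side')
a=cv2.resize(c['image'][110:200,180:320],(560,360),interpolation=cv2.INTER_CUBIC)[:300]; b=cv2.resize(s['image'][130:205,240:380],(560,300),interpolation=cv2.INTER_CUBIC)
cv2.imwrite('pics/g2.png',np.vstack([a,b]))
E
```

```text
t 7.7 p [0.6569 0.0267 0.138 ] open 0.5 F [-1.   0.1 -1.4] yaw 8.04 down [-0.004  0.001 -1.   ]
[0.6572 0.027  0.065 ] calls 1 each [-0.002  0.913  0.008]
[0.6572 0.027  0.049 ] calls 1 each [0.    0.2   0.001]
```

View pics/g2.png

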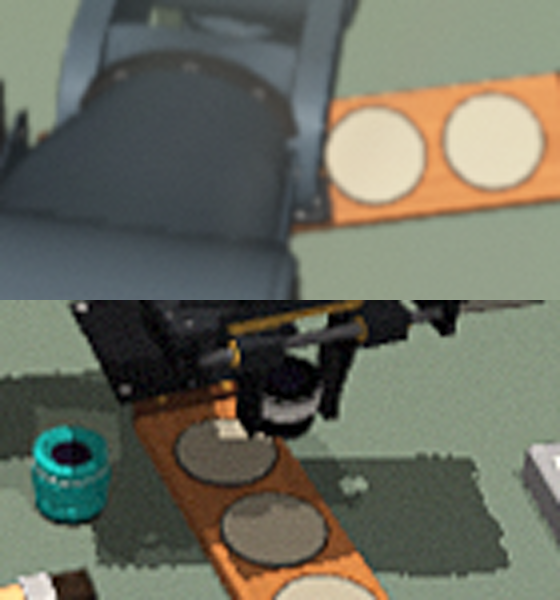

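lens_50 hangs upright between the fingers (side view (290,395)). I'll lower it.

Call:
arm_command --translation '[[0,0.3,0],[0,0.6,0],[0,0.88,0],[0,0.88,0],[0,0.88,0]]' --rotation '[[0,0,0],[0,0,0],[0,0,0],[0,0,0],[0,0,0]]' --grip '[1,1,1,1,1]'

```text
time_s: 8.3
position: [0.6571, 0.0282, 0.0696]
tcp_rot: [[0.143, -0.002, 0.99], [-0.99, 0.0, 0.143], [-0.0, -1.0, -0.001]]
force: [0.1, -0.9, -0.4]
opening: 0.494
```

```bash
python3 go.py .6572 .027 .0485
```

```text
t 8.3 p [0.6571 0.0282 0.0696] open 0.494 F [ 0.1 -0.9 -0.4] yaw 8.2 down [-0.002  0.    -1.   ]
[0.6572 0.027  0.0485] calls 1 each [ 0.015  0.264 -0.   ]
```

Call:
arm_command --translation '[[0,0.1,0],[0,0.18,0],[0,0.22,0],[0,0.25,0],[0,0.25,0]]' --rotation '[[0,0,0],[0,0,0],[0,0,0],[0,0,0],[0,0,0]]' --grip '[1,1,1,1,1]'

```text
time_s: 8.8
position: [0.6577, 0.0272, 0.0497]
tcp_rot: [[0.141, -0.0, 0.99], [-0.99, 0.0, 0.141], [-0.0, -1.0, -0.0]]
force: [-0.0, -0.5, -1.3]
opening: 0.5
```

```bash
python3 go.py .6572 .027 .0483
```

```text
t 8.8 p [0.6577 0.0272 0.0497] open 0.5 F [-0.  -0.5 -1.3] yaw 8.12 down [-0.  0. -1.]
[0.6572 0.027  0.0483] calls 1 each [ 0.001  0.017 -0.006]
```

Call:
arm_command --translation '[[0,0.015,0],[0,0.015,0],[0,0.015,0],[0,0.015,0],[0,0.015,0]]' --rotation '[[0,0,0],[0,0,0],[0,0,0],[0,0,0],[0,0,0]]' --grip '[1,0.8,-0.3,-1,-1]'

```text
time_s: 9.3
position: [0.6581, 0.0272, 0.049]
tcp_rot: [[0.141, 0.001, 0.99], [-0.99, -0.0, 0.141], [0.0, -1.0, 0.001]]
force: [0.8, 0.7, 0.2]
opening: 0.685
```

Call:
arm_command --translation '[[0,0,0],[0,0,0],[0,-0.2,0],[0,-0.4,0],[0,-0.8,0]]' --rotation '[[0,0,0],[0,0,0],[0,0,0],[0,0,0],[0,0,0]]' --grip '[-1,-1,-1,-1,-1]'

```text
time_s: 9.8
position: [0.6566, 0.0273, 0.1128]
tcp_rot: [[0.141, -0.003, 0.99], [-0.99, 0.0, 0.141], [-0.001, -1.0, -0.003]]
force: [-0.7, 0.6, -0.9]
opening: 0.993
```

Call:
arm_command --translation '[[0,-0.5,0],[0,-0.5,0]]' --rotation '[[0,0,0],[0,0,0]]' --grip '[-1,-1]'

```text
time_s: 10.0
position: [0.6625, 0.0268, 0.1609]
tcp_rot: [[0.141, 0.015, 0.99], [-0.99, -0.002, 0.142], [0.004, -1.0, 0.014]]
force: [0.9, -0.4, 0.5]
opening: 1.001
```

```bash
python3 go.py .4219 .103 .15 .4219 .103 .037
```

```text
t 10.0 p [0.6625 0.0268 0.1609] open 1.001 F [ 0.9 -0.4  0.5] yaw 8.14 down [ 0.015 -0.002 -1.   ]
[0.4219 0.103  0.15  ] calls 3 each [-0.456  0.03  -0.948]
[0.4219 0.103  0.037 ] calls 2 each [-0.003  0.706 -0.01 ]
```

Call:
arm_command --translation '[[-0.2,0,-0.45],[-0.455,0,-0.93]]' --rotation '[[0,0,0],[0,0,0]]' --grip '[-1,-1]'

```text
time_s: 10.2
position: [0.5798, 0.0522, 0.1543]
tcp_rot: [[0.14, 0.004, 0.99], [-0.99, -0.001, 0.14], [0.001, -1.0, 0.004]]
force: [-0.4, -0.3, -0.7]
opening: 1.003
```

Call:
arm_command --translation '[[-0.2,0,-0.45],[-0.455,0,-0.93]]' --rotation '[[0,0,0],[0,0,0]]' --grip '[-1,-1]'

```text
time_s: 10.4
position: [0.4994, 0.0783, 0.1538]
tcp_rot: [[0.141, 0.003, 0.99], [-0.99, -0.0, 0.141], [0.001, -1.0, 0.002]]
force: [-0.1, 0.1, 0.2]
opening: 0.998
```

Call:
arm_command --translation '[[-0.2,0,-0.45],[-0.455,0,-0.93],[-0.455,0,-0.93],[-0.455,0,-0.93],[-0.455,0,-0.93]]' --rotation '[[0,0,0],[0,0,0],[0,0,0],[0,0,0],[0,0,0]]' --grip '[-1,-1,-1,-1,-1]'

```text
time_s: 10.9
position: [0.4237, 0.1035, 0.1535]
tcp_rot: [[0.141, 0.004, 0.99], [-0.99, -0.0, 0.141], [0.001, -1.0, 0.004]]
force: [0.3, -0.1, 0.4]
opening: 0.998
```

```bash
python3 go.py .4219 .103 .15 .4219 .103 .037
python3 - <<'E'
from h import *
c=cap('top'); s=cap('side')
a=cv2.resize(c['image'][120:220,180:320],(420,300),interpolation=cv2.INTER_CUBIC); b=cv2.resize(s['image'][130:230,180:320],(420,300),interpolation=cv2.INTER_CUBIC)
cv2.imwrite('pics/g3.png',np.vstack([a,b]))
E
```

```text
t 10.9 p [0.4237 0.1035 0.1535] open 0.998 F [ 0.3 -0.1  0.4] yaw 8.12 down [ 0.004 -0.    -1.   ]
[0.4219 0.103  0.15  ] calls 1 each [ 0.004  0.044 -0.023]
[0.4219 0.103  0.037 ] calls 2 each [-0.001  0.706 -0.003]
```

View pics/g3.png

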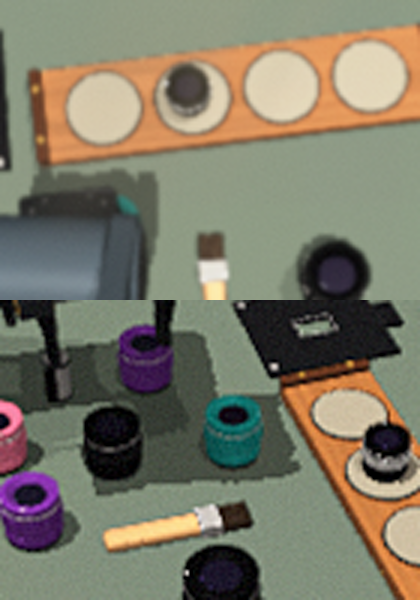

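lens_50 stands upright on the second pad. lens_80 is below the gripper at side crop (112,440). I'll go down.

Call:
arm_command --translation '[[0,0.4,-0.01],[0,0.8,-0.02],[0,0.8,-0.02]]' --rotation '[[0,0,0],[0,0,0],[0,0,0]]' --grip '[-1,-1,-1]'

```text
time_s: 11.3
position: [0.4188, 0.1031, 0.0859]
tcp_rot: [[0.14, -0.007, 0.99], [-0.99, 0.0, 0.14], [-0.001, -1.0, -0.007]]
force: [0.3, -0.8, -0.7]
opening: 0.999
```

Call:
arm_command --translation '[[0,0.4,0],[0,0.65,0],[0,0.65,0],[0,0.65,0],[0,0.65,0]]' --rotation '[[0,0,0],[0,0,0],[0,0,0],[0,0,0],[0,0,0]]' --grip '[-1,-1,-1,-1,-1]'

```text
time_s: 11.8
position: [0.4209, 0.1035, 0.038]
tcp_rot: [[0.141, 0.003, 0.99], [-0.99, -0.0, 0.141], [0.0, -1.0, 0.003]]
force: [-0.5, 0.3, -0.4]
opening: 1.0
```

Call:
arm_command --translation '[[0,0,0],[0,0,0],[0,0,0],[0,0,0],[0,0,0]]' --rotation '[[0,0,0],[0,0,0],[0,0,0],[0,0,0],[0,0,0]]' --grip '[1,1,1,1,1]'

```text
time_s: 12.3
position: [0.4198, 0.1036, 0.0368]
tcp_rot: [[0.141, 0.0, 0.99], [-0.99, -0.0, 0.141], [0.0, -1.0, 0.0]]
force: [0.4, -0.0, 0.7]
opening: 0.629
```

Call:
arm_command --translation '[[0,0,0],[0,0,0],[0,0,0],[0,0,0],[0,0,0]]' --rotation '[[0,0,0],[0,0,0],[0,0,0],[0,0,0],[0,0,0]]' --grip '[1,1,1,1,1]'

```text
time_s: 12.8
position: [0.4201, 0.1035, 0.0368]
tcp_rot: [[0.141, 0.001, 0.99], [-0.99, -0.0, 0.141], [0.0, -1.0, 0.001]]
force: [0.6, 0.7, 2.1]
opening: 0.603
```

```bash
python3 go.py .4219 .103 .16 .669 -.0575 .16
```

```text
t 12.8 p [0.4201 0.1035 0.0368] open 0.603 F [0.6 0.7 2.1] yaw 8.13 down [ 0.001 -0.    -1.   ]
[0.4219 0.103  0.16  ] calls 2 each [ 0.005 -0.77   0.011]
[ 0.669  -0.0575  0.16  ] calls 3 each [0.808 0.001 0.925]
```

Call:
arm_command --translation '[[0,-0.2,0],[0,-0.4,0],[0,-0.6,0],[0,-0.8,0]]' --rotation '[[0,0,0],[0,0,0],[0,0,0],[0,0,0]]' --grip '[1,1,1,1]'

```text
time_s: 13.2
position: [0.4188, 0.1035, 0.1008]
tcp_rot: [[0.141, -0.003, 0.99], [-0.99, -0.0, 0.141], [-0.0, -1.0, -0.003]]
force: [0.1, 0.3, -2.7]
opening: 0.598
```

Call:
arm_command --translation '[[0,-0.3,0],[0,-0.6,0],[0,-0.7,0]]' --rotation '[[0,0,0],[0,0,0],[0,0,0]]' --grip '[1,1,1]'

```text
time_s: 13.5
position: [0.4201, 0.1036, 0.158]
tcp_rot: [[0.142, 0.002, 0.99], [-0.99, -0.0, 0.142], [0.0, -1.0, 0.002]]
force: [-0.1, -0.4, -2.1]
opening: 0.602
```

Call:
arm_command --translation '[[0.27,0,0.31],[0.54,0,0.62],[0.81,0,0.93]]' --rotation '[[0,0,0],[0,0,0],[0,0,0]]' --grip '[1,1,1]'

```text
time_s: 13.8
position: [0.5025, 0.0495, 0.1558]
tcp_rot: [[0.142, -0.002, 0.99], [-0.99, 0.0, 0.142], [-0.001, -1.0, -0.002]]
force: [0.1, -0.1, -1.8]
opening: 0.602
```

Call:
arm_command --translation '[[0.27,0,0.31],[0.54,0,0.62],[0.81,0,0.93]]' --rotation '[[0,0,0],[0,0,0],[0,0,0]]' --grip '[1,1,1]'

```text
time_s: 14.1
position: [0.5852, -0.0044, 0.155]
tcp_rot: [[0.141, -0.003, 0.99], [-0.99, 0.001, 0.141], [-0.001, -1.0, -0.003]]
force: [0.0, 0.7, -2.3]
opening: 0.601
```

Call:
arm_command --translation '[[0.27,0,0.31],[0.54,0,0.62],[0.81,0,0.93],[0.81,0,0.93],[0.81,0,0.93]]' --rotation '[[0,0,0],[0,0,0],[0,0,0],[0,0,0],[0,0,0]]' --grip '[1,1,1,1,1]'

```text
time_s: 14.6
position: [0.6671, -0.0575, 0.1545]
tcp_rot: [[0.14, -0.004, 0.99], [-0.99, 0.001, 0.14], [-0.002, -1.0, -0.004]]
force: [-0.8, -0.2, -1.8]
opening: 0.598
```

Call:
arm_command --translation '[[0,0.3,0],[0,0.6,0],[0,0.8,0],[0,0.8,0],[0,0.8,0]]' --rotation '[[0,0,0],[0,0,0],[0,0,0],[0,0,0],[0,0,0]]' --grip '[1,1,1,1,1]'

```text
time_s: 15.1
position: [0.6678, -0.0569, 0.0924]
tcp_rot: [[0.142, -0.001, 0.99], [-0.99, 0.0, 0.142], [-0.001, -1.0, -0.001]]
force: [0.4, -0.8, -2.6]
opening: 0.601
```

```bash
python3 go.py .669 -.0575 .0568
cat > v.py <<'E'
from h import *; import sys
c=cap('top'); s=cap('side')
a=cv2.resize(c['image'][110:210,180:320],(420,300),interpolation=cv2.INTER_CUBIC); b=cv2.resize(s['image'][150:250,240:380],(420,300),interpolation=cv2.INTER_CUBIC)
cv2.imwrite(sys.argv[1],np.vstack([a,b]))
E
python3 v.py pics/g4.png
```

```text
t 15.1 p [ 0.6678 -0.0569  0.0924] open 0.601 F [ 0.4 -0.8 -2.6] yaw 8.15 down [-0.001  0.    -1.   ]
[ 0.669  -0.0575  0.0568] calls 1 each [0.01  0.445 0.015]
```

View pics/g4.png

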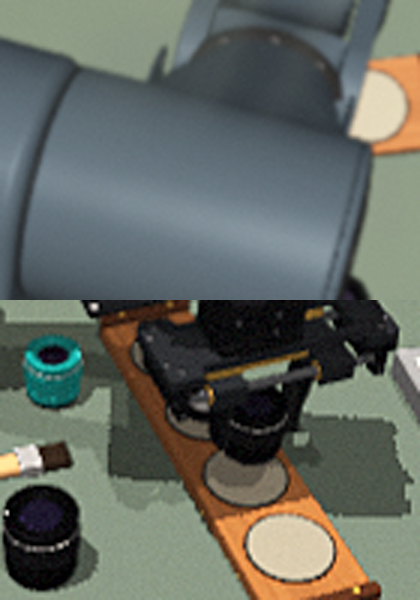

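lens_80 hangs upright over pad 3 (side crop (248,430)). I'll lower and check.

Call:
arm_command --translation '[[0.01,0.15,0.01],[0.01,0.28,0.015],[0.01,0.36,0.015],[0.01,0.41,0.015],[0.01,0.43,0.015]]' --rotation '[[0,0,0],[0,0,0],[0,0,0],[0,0,0],[0,0,0]]' --grip '[1,1,1,1,1]'

```text
time_s: 15.7
position: [0.6691, -0.0579, 0.0573]
tcp_rot: [[0.141, -0.001, 0.99], [-0.99, 0.0, 0.141], [-0.001, -1.0, -0.001]]
force: [-0.4, -0.1, -1.9]
opening: 0.605
```

Call:
arm_command --translation '[[0,0,0],[0,0,0]]' --rotation '[[0,0,0],[0,0,0]]' --grip '[1,1]'

```text
time_s: 15.9
position: [0.6698, -0.058, 0.0585]
tcp_rot: [[0.141, 0.0, 0.99], [-0.99, -0.0, 0.141], [0.0, -1.0, 0.0]]
force: [-0.3, -0.5, -1.5]
opening: 0.604
```

Call:
arm_command --translation '[[0,0.02,0],[0,0.02,0],[0,0.02,0],[0,0.02,0],[0,0.02,0]]' --rotation '[[0,0,0],[0,0,0],[0,0,0],[0,0,0],[0,0,0]]' --grip '[1,1,-0.3,-1,-1]'

```text
time_s: 16.4
position: [0.6699, -0.0581, 0.0572]
tcp_rot: [[0.141, 0.001, 0.99], [-0.99, -0.0, 0.141], [0.0, -1.0, 0.001]]
force: [0.7, 0.2, 0.2]
opening: 0.753
```

Call:
arm_command --translation '[[0,0,0],[0,0,0],[0,-0.2,0],[0,-0.4,0],[0,-0.8,0]]' --rotation '[[0,0,0],[0,0,0],[0,0,0],[0,0,0],[0,0,0]]' --grip '[-1,-1,-1,-1,-1]'

```text
time_s: 16.9
position: [0.6684, -0.0577, 0.1207]
tcp_rot: [[0.141, -0.003, 0.99], [-0.99, 0.001, 0.141], [-0.001, -1.0, -0.003]]
force: [0.2, 0.2, 0.5]
opening: 0.991
```

Call:
arm_command --translation '[[0,-0.5,0],[0,-0.5,0]]' --rotation '[[0,0,0],[0,0,0]]' --grip '[-1,-1]'

```text
time_s: 17.1
position: [0.6742, -0.059, 0.1692]
tcp_rot: [[0.142, 0.015, 0.99], [-0.99, -0.004, 0.142], [0.006, -1.0, 0.014]]
force: [1.0, -0.9, 0.5]
opening: 0.996
```

Call:
arm_command --translation '[[0.04,0,-0.4],[0.09,0,-0.8]]' --rotation '[[0,0,0],[0,0,0]]' --grip '[-1,-1]'

```text
time_s: 17.3
position: [0.6074, -0.0742, 0.1623]
tcp_rot: [[0.143, 0.003, 0.99], [-0.99, -0.001, 0.143], [0.001, -1.0, 0.003]]
force: [0.2, -0.1, 0.2]
opening: 1.001
```

Call:
arm_command --translation '[[0.04,0,-0.4],[0.09,0,-0.8]]' --rotation '[[0,0,0],[0,0,0]]' --grip '[-1,-1]'

```text
time_s: 17.5
position: [0.5439, -0.0905, 0.1618]
tcp_rot: [[0.142, 0.001, 0.99], [-0.99, -0.001, 0.142], [0.001, -1.0, 0.001]]
force: [0.5, -0.6, -0.3]
opening: 0.998
```

Call:
arm_command --translation '[[0.04,0,-0.4],[0.09,0,-0.8],[0.09,0,-0.8],[0.09,0,-0.8],[0.09,0,-0.8]]' --rotation '[[0,0,0],[0,0,0],[0,0,0],[0,0,0],[0,0,0]]' --grip '[-1,-1,-1,-1,-1]'

```text
time_s: 18.0
position: [0.4842, -0.107, 0.1615]
tcp_rot: [[0.141, 0.003, 0.99], [-0.99, -0.001, 0.141], [0.002, -1.0, 0.003]]
force: [1.3, 0.3, -0.4]
opening: 1.005
```

```bash
python3 go.py .4837 -.106 .045; python3 v.py pics/g5.png
```

```text
t 18.0 p [ 0.4842 -0.107   0.1615] open 1.005 F [ 1.3  0.3 -0.4] yaw 8.13 down [ 0.003 -0.001 -1.   ]
[ 0.4837 -0.106   0.045 ] calls 2 each [-0.008  0.728 -0.004]
```

View pics/g5.png

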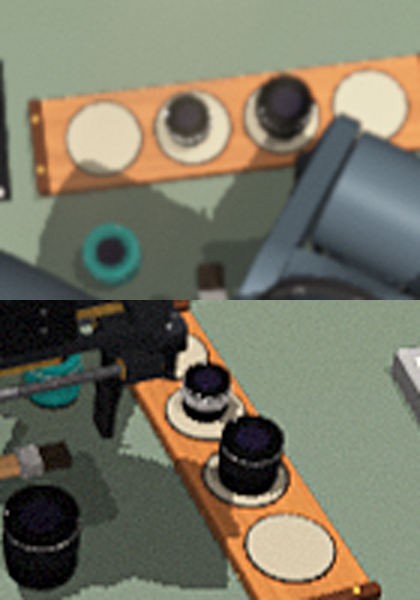

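lens_50 and lens_80 stand on pads 2 and 3. Now lens_135.

Call:
arm_command --translation '[[-0.01,0.4,0],[-0.01,0.8,0],[-0.01,0.8,0]]' --rotation '[[0,0,0],[0,0,0],[0,0,0]]' --grip '[-1,-1,-1]'

```text
time_s: 18.4
position: [0.4809, -0.1046, 0.0937]
tcp_rot: [[0.142, -0.007, 0.99], [-0.99, 0.003, 0.142], [-0.004, -1.0, -0.006]]
force: [-0.3, 0.2, 0.4]
opening: 1.002
```

Call:
arm_command --translation '[[0,0.4,0],[0,0.66,0],[0,0.66,0],[0,0.66,0],[0,0.66,0]]' --rotation '[[0,0,0],[0,0,0],[0,0,0],[0,0,0],[0,0,0]]' --grip '[-1,-1,-1,-1,-1]'

```text
time_s: 18.9
position: [0.4836, -0.1061, 0.0453]
tcp_rot: [[0.142, 0.003, 0.99], [-0.99, -0.001, 0.142], [0.002, -1.0, 0.002]]
force: [0.6, -0.1, -0.3]
opening: 0.998
```

Call:
arm_command --translation '[[0,0,0],[0,0,0],[0,0,0],[0,0,0],[0,0,0]]' --rotation '[[0,0,0],[0,0,0],[0,0,0],[0,0,0],[0,0,0]]' --grip '[1,1,1,1,1]'

```text
time_s: 19.4
position: [0.483, -0.1059, 0.0443]
tcp_rot: [[0.141, 0.001, 0.99], [-0.99, -0.0, 0.141], [0.001, -1.0, 0.001]]
force: [0.6, 0.3, 3.5]
opening: 0.705
```

Call:
arm_command --translation '[[0,0,0],[0,0,0],[0,0,0],[0,0,0]]' --rotation '[[0,0,0],[0,0,0],[0,0,0],[0,0,0]]' --grip '[1,1,1,1]'

```text
time_s: 19.8
position: [0.483, -0.1059, 0.0443]
tcp_rot: [[0.141, 0.001, 0.99], [-0.99, -0.0, 0.141], [0.001, -1.0, 0.001]]
force: [2.1, 1.4, 5.2]
opening: 0.702
```

```bash
python3 go.py .484 -.106 .165 .6811 -.1417 .165
```

```text
t 19.8 p [ 0.483  -0.1059  0.0443] open 0.702 F [2.1 1.4 5.2] yaw 8.12 down [ 0.001 -0.    -1.   ]
[ 0.484 -0.106  0.165] calls 2 each [ 0.002 -0.755  0.007]
[ 0.6811 -0.1417  0.165 ] calls 3 each [0.263 0.001 0.792]
```

Call:
arm_command --translation '[[0,-0.2,0],[0,-0.4,0],[0,-0.6,0],[0,-0.8,0]]' --rotation '[[0,0,0],[0,0,0],[0,0,0],[0,0,0]]' --grip '[1,1,1,1]'

```text
time_s: 20.2
position: [0.4809, -0.1052, 0.1074]
tcp_rot: [[0.142, -0.004, 0.99], [-0.99, 0.001, 0.142], [-0.002, -1.0, -0.004]]
force: [0.5, 0.4, -3.3]
opening: 0.708
```

Call:
arm_command --translation '[[0,-0.3,0],[0,-0.6,0],[0,-0.7,0]]' --rotation '[[0,0,0],[0,0,0],[0,0,0]]' --grip '[1,1,1]'

```text
time_s: 20.5
position: [0.4823, -0.1058, 0.1648]
tcp_rot: [[0.142, 0.001, 0.99], [-0.99, -0.001, 0.142], [0.001, -1.0, 0.001]]
force: [0.1, -0.4, -4.5]
opening: 0.705
```

Call:
arm_command --translation '[[0.09,0,0.27],[0.18,0,0.54],[0.264,0,0.8]]' --rotation '[[0,0,0],[0,0,0],[0,0,0]]' --grip '[1,1,1]'

```text
time_s: 20.8
position: [0.5483, -0.1174, 0.1624]
tcp_rot: [[0.141, -0.003, 0.99], [-0.99, 0.001, 0.141], [-0.002, -1.0, -0.003]]
force: [-0.2, 0.6, -4.5]
opening: 0.705
```

Call:
arm_command --translation '[[0.09,0,0.27],[0.18,0,0.54],[0.264,0,0.8]]' --rotation '[[0,0,0],[0,0,0],[0,0,0]]' --grip '[1,1,1]'

```text
time_s: 21.1
position: [0.6145, -0.1291, 0.1616]
tcp_rot: [[0.141, -0.004, 0.99], [-0.99, 0.001, 0.141], [-0.002, -1.0, -0.004]]
force: [0.1, 0.0, -3.9]
opening: 0.709
```

Call:
arm_command --translation '[[0.09,0,0.27],[0.18,0,0.54],[0.264,0,0.8],[0.264,0,0.8],[0.264,0,0.8]]' --rotation '[[0,0,0],[0,0,0],[0,0,0],[0,0,0],[0,0,0]]' --grip '[1,1,1,1,1]'

```text
time_s: 21.6
position: [0.6798, -0.1408, 0.1613]
tcp_rot: [[0.142, -0.005, 0.99], [-0.99, 0.002, 0.142], [-0.002, -1.0, -0.005]]
force: [-0.6, -0.9, -4.0]
opening: 0.704
```

Call:
arm_command --translation '[[0,0.3,0],[0,0.6,0],[0,0.8,0],[0,0.8,0],[0,0.8,0]]' --rotation '[[0,0,0],[0,0,0],[0,0,0],[0,0,0],[0,0,0]]' --grip '[1,1,1,1,1]'

```text
time_s: 22.1
position: [0.681, -0.1412, 0.0996]
tcp_rot: [[0.141, -0.001, 0.99], [-0.99, 0.0, 0.141], [-0.001, -1.0, -0.001]]
force: [-0.8, -0.2, -4.0]
opening: 0.707
```

```bash
python3 go.py .6811 -.1417 .0643; python3 v.py pics/g6.png
```

```text
t 22.1 p [ 0.681  -0.1412  0.0996] open 0.707 F [-0.8 -0.2 -4. ] yaw 8.12 down [-0.001  0.    -1.   ]
[ 0.6811 -0.1417  0.0643] calls 1 each [0.007 0.441 0.001]
```

View pics/g6.png

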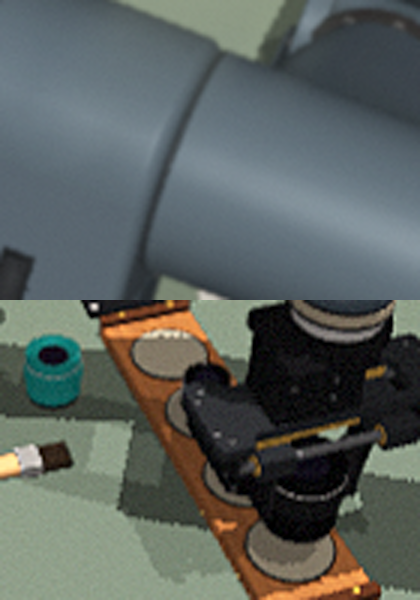

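lens_135 hangs upright over the last pad (side crop (300,500)). I'll lower it.

Call:
arm_command --translation '[[0,0.15,0],[0,0.28,0],[0,0.36,0],[0,0.4,0],[0,0.42,0]]' --rotation '[[0,0,0],[0,0,0],[0,0,0],[0,0,0],[0,0,0]]' --grip '[1,1,1,1,1]'

```text
time_s: 22.7
position: [0.6811, -0.1412, 0.0654]
tcp_rot: [[0.141, -0.001, 0.99], [-0.99, 0.0, 0.141], [-0.001, -1.0, -0.001]]
force: [-0.2, 0.9, -4.3]
opening: 0.707
```

Call:
arm_command --translation '[[0,0,0],[0,0,0]]' --rotation '[[0,0,0],[0,0,0]]' --grip '[1,1]'

```text
time_s: 22.9
position: [0.6818, -0.1414, 0.0666]
tcp_rot: [[0.141, 0.001, 0.99], [-0.99, -0.0, 0.141], [0.0, -1.0, 0.001]]
force: [-0.6, -0.6, -4.4]
opening: 0.709
```

Call:
arm_command --translation '[[0,0.025,0],[0,0.025,0],[0,0.025,0],[0,0.025,0],[0,0.025,0]]' --rotation '[[0,0,0],[0,0,0],[0,0,0],[0,0,0],[0,0,0]]' --grip '[1,1,-0.5,-1,-1]'

```text
time_s: 23.4
position: [0.6822, -0.1416, 0.0653]
tcp_rot: [[0.141, 0.002, 0.99], [-0.99, -0.001, 0.141], [0.001, -1.0, 0.002]]
force: [0.7, -0.5, -0.6]
opening: 0.855
```

Call:
arm_command --translation '[[0,0,0],[0,0,0],[0,-0.2,0],[0,-0.4,0],[0,-0.8,0]]' --rotation '[[0,0,0],[0,0,0],[0,0,0],[0,0,0],[0,0,0]]' --grip '[-1,-1,-1,-1,-1]'

```text
time_s: 23.9
position: [0.6803, -0.1409, 0.1282]
tcp_rot: [[0.141, -0.003, 0.99], [-0.99, 0.001, 0.141], [-0.002, -1.0, -0.003]]
force: [-0.3, 0.3, 0.3]
opening: 1.0
```

Call:
arm_command --translation '[[0,-0.5,0],[0,-0.5,0]]' --rotation '[[0,0,0],[0,0,0]]' --grip '[-1,-1]'

```text
time_s: 24.1
position: [0.686, -0.1428, 0.1772]
tcp_rot: [[0.142, 0.015, 0.99], [-0.99, -0.005, 0.142], [0.007, -1.0, 0.014]]
force: [0.3, -0.8, 0.2]
opening: 0.999
```

Call:
arm_command --translation '[[0.23,0,-0.42],[0.463,0,-0.844]]' --rotation '[[0,0,0],[0,0,0]]' --grip '[-1,-1]'

```text
time_s: 24.3
position: [0.6203, -0.1875, 0.1703]
tcp_rot: [[0.144, 0.003, 0.99], [-0.99, -0.002, 0.144], [0.002, -1.0, 0.003]]
force: [-0.1, 0.5, -1.0]
opening: 1.004
```

Call:
arm_command --translation '[[0.23,0,-0.42],[0.463,0,-0.844]]' --rotation '[[0,0,0],[0,0,0]]' --grip '[-1,-1]'

```text
time_s: 24.5
position: [0.5575, -0.2345, 0.1697]
tcp_rot: [[0.142, 0.002, 0.99], [-0.99, -0.001, 0.142], [0.002, -1.0, 0.002]]
force: [0.6, -0.2, 0.3]
opening: 1.0
```

Call:
arm_command --translation '[[0.23,0,-0.42],[0.463,0,-0.844]]' --rotation '[[0,0,0],[0,0,0]]' --grip '[-1,-1]'

```text
time_s: 24.7
position: [0.4958, -0.2809, 0.1697]
tcp_rot: [[0.142, 0.002, 0.99], [-0.99, -0.002, 0.142], [0.002, -1.0, 0.001]]
force: [1.2, -0.5, 0.1]
opening: 1.003
```

Call:
arm_command --translation '[[0.23,0,-0.42],[0.463,0,-0.844],[0.463,0,-0.844],[0.463,0,-0.844],[0.463,0,-0.844]]' --rotation '[[0,0,0],[0,0,0],[0,0,0],[0,0,0],[0,0,0]]' --grip '[-1,-1,-1,-1,-1]'

```text
time_s: 25.2
position: [0.4359, -0.326, 0.169]
tcp_rot: [[0.142, 0.001, 0.99], [-0.99, -0.001, 0.142], [0.001, -1.0, 0.001]]
force: [0.4, 0.7, 1.5]
opening: 0.995
```

```bash
python3 go.py .4355 -.3262 .08 .4355 -.3262 .026
python3 - <<'E'
from fit import *
np.set_printoptions(precision=4,suppress=True)
P=dict(lens_50=(.6572,.027),lens_80=(.669,-.0575),lens_135=(.6811,-.1417))
for n in('top','side'):
    c=cap(n)
    for k,p in P.items(): print(n,k,(np.array(fit(c,*p,*L[k],.02)[0])-p)*1000)
c=cap('side'); print('l30 side',fit(c,.4355,-.3262,*L['lens_30']))
E
python3 v.py pics/g7.png
```

```text
t 25.2 p [ 0.4359 -0.326   0.169 ] open 0.995 F [0.4 0.7 1.5] yaw 8.15 down [ 0.001 -0.001 -1.   ]
[ 0.4355 -0.3262  0.08  ] calls 2 each [ 0.     0.556 -0.003]
[ 0.4355 -0.3262  0.026 ] calls 1 each [-0.001  0.675 -0.001]fit.py:15: RuntimeWarning: invalid value encountered in divide
  B=blob(c,x,y,r,h,z0); M=cv2.moments(B); bc=np.array([M['m10'],M['m01']])/M['m00']
Traceback (most recent call last):
  File "fit.py", line 19, in fit
    return p,cv2.contourArea(B)/cv2.contourArea(sil(c,*p,r,h,z0))
             ~~~~~~~~~~~~~~~^^^
cv2.error: OpenCV(4.12.0) /io/opencv/modules/imgproc/src/shapedescr.cpp:315: error: (-215:Assertion failed) npoints >= 0 && (depth == CV_32F || depth == CV_32S) in function 'contourArea'
```

View pics/g7.png

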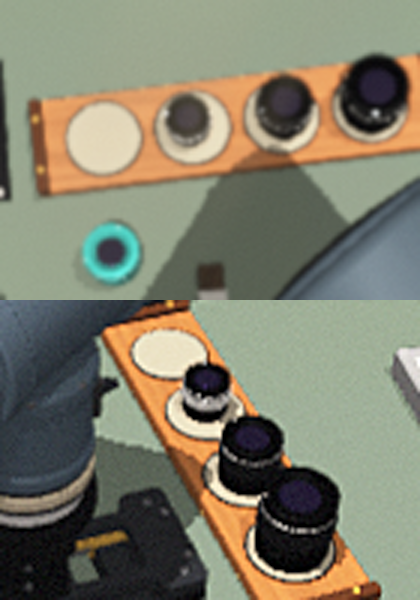

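All three lenses stand centred and upright on their pads. Now lens_30.

Call:
arm_command --translation '[[0,0.4,0],[0,0.8,0],[0,0.9,0]]' --rotation '[[0,0,0],[0,0,0],[0,0,0]]' --grip '[-1,-1,-1]'

```text
time_s: 25.65
position: [0.4343, -0.3239, 0.0937]
tcp_rot: [[0.143, -0.004, 0.99], [-0.99, 0.004, 0.143], [-0.005, -1.0, -0.003]]
force: [0.3, 0.2, -0.9]
opening: 0.999
```

Call:
arm_command --translation '[[0,0.4,0],[0,0.7,0],[0,0.85,0],[0,0.88,0],[0,0.88,0]]' --rotation '[[0,0,0],[0,0,0],[0,0,0],[0,0,0],[0,0,0]]' --grip '[-1,-1,-1,-1,-1]'

```text
time_s: 26.15
position: [0.4356, -0.3263, 0.0263]
tcp_rot: [[0.142, 0.0, 0.99], [-0.99, -0.0, 0.142], [0.001, -1.0, 0.0]]
force: [0.1, 0.2, -0.6]
opening: 0.999
```

Call:
arm_command --translation '[[0,0,0],[0,0,0],[0,0,0],[0,0,0],[0,0,0]]' --rotation '[[0,0,0],[0,0,0],[0,0,0],[0,0,0],[0,0,0]]' --grip '[1,1,1,1,1]'

```text
time_s: 26.65
position: [0.4351, -0.3263, 0.0262]
tcp_rot: [[0.141, 0.0, 0.99], [-0.99, -0.0, 0.141], [0.0, -1.0, 0.0]]
force: [0.1, 0.2, -0.0]
opening: 0.628
```

Call:
arm_command --translation '[[0,0,0],[0,0,0],[0,0,0],[0,0,0],[0,0,0]]' --rotation '[[0,0,0],[0,0,0],[0,0,0],[0,0,0],[0,0,0]]' --grip '[1,1,1,1,1]'

```text
time_s: 27.15
position: [0.4351, -0.3262, 0.0259]
tcp_rot: [[0.141, -0.0, 0.99], [-0.99, 0.0, 0.141], [-0.0, -1.0, -0.0]]
force: [0.1, 0.5, 1.1]
opening: 0.395
```

```bash
python3 go.py .4355 -.3262 .17 .52 .08 .17 .6452 .111 .17
```

```text
t 27.15 p [ 0.4351 -0.3262  0.0259] open 0.395 F [0.1 0.5 1.1] yaw 8.13 down [-0.  0. -1.]
[ 0.4355 -0.3262  0.17  ] calls 2 each [ 0.001 -0.901  0.003]
[0.52 0.08 0.17] calls 5 each [-0.975  0.     0.353]
[0.6452 0.111  0.17  ] calls 2 each [-0.081 -0.     0.802]
```

Call:
arm_command --translation '[[0,-0.2,0],[0,-0.5,0],[0,-0.9,0]]' --rotation '[[0,0,0],[0,0,0],[0,0,0]]' --grip '[1,1,1]'

```text
time_s: 27.45
position: [0.4342, -0.3253, 0.0974]
tcp_rot: [[0.141, -0.003, 0.99], [-0.99, 0.003, 0.141], [-0.003, -1.0, -0.002]]
force: [0.1, 0.2, -0.9]
opening: 0.392
```

Call:
arm_command --translation '[[0,-0.3,0],[0,-0.6,0],[0,-0.9,0]]' --rotation '[[0,0,0],[0,0,0],[0,0,0]]' --grip '[1,1,1]'

```text
time_s: 27.75
position: [0.4348, -0.3258, 0.1708]
tcp_rot: [[0.141, -0.0, 0.99], [-0.99, 0.0, 0.141], [-0.0, -1.0, -0.0]]
force: [-0.5, -0.3, -0.3]
opening: 0.394
```

Call:
arm_command --translation '[[-0.325,0,0.12],[-0.65,0,0.24],[-0.975,0,0.353]]' --rotation '[[0,0,0],[0,0,0],[0,0,0]]' --grip '[1,1,1]'

```text
time_s: 28.05
position: [0.4519, -0.2441, 0.1701]
tcp_rot: [[0.141, 0.0, 0.99], [-0.99, -0.0, 0.141], [0.0, -1.0, 0.0]]
force: [-0.1, -0.4, -0.5]
opening: 0.391
```

Call:
arm_command --translation '[[-0.325,0,0.12],[-0.65,0,0.24],[-0.975,0,0.353]]' --rotation '[[0,0,0],[0,0,0],[0,0,0]]' --grip '[1,1,1]'

```text
time_s: 28.35
position: [0.4688, -0.1625, 0.1698]
tcp_rot: [[0.141, -0.0, 0.99], [-0.99, 0.0, 0.141], [-0.0, -1.0, -0.0]]
force: [0.0, 0.4, 0.1]
opening: 0.395
```

Call:
arm_command --translation '[[-0.325,0,0.12],[-0.65,0,0.24],[-0.975,0,0.353]]' --rotation '[[0,0,0],[0,0,0],[0,0,0]]' --grip '[1,1,1]'

```text
time_s: 28.65
position: [0.4858, -0.0814, 0.1698]
tcp_rot: [[0.141, -0.0, 0.99], [-0.99, 0.0, 0.141], [-0.0, -1.0, -0.0]]
force: [-0.7, -0.7, -1.2]
opening: 0.394
```

Call:
arm_command --translation '[[-0.325,0,0.12],[-0.65,0,0.24],[-0.975,0,0.353]]' --rotation '[[0,0,0],[0,0,0],[0,0,0]]' --grip '[1,1,1]'

```text
time_s: 28.95
position: [0.5027, -0.0001, 0.1698]
tcp_rot: [[0.141, -0.0, 0.99], [-0.99, 0.0, 0.141], [-0.0, -1.0, -0.0]]
force: [0.5, 0.1, -0.6]
opening: 0.393
```

Call:
arm_command --translation '[[-0.325,0,0.12],[-0.65,0,0.24],[-0.975,0,0.353],[-0.975,0,0.353]]' --rotation '[[0,0,0],[0,0,0],[0,0,0],[0,0,0]]' --grip '[1,1,1,1]'

```text
time_s: 29.35
position: [0.5198, 0.0826, 0.1698]
tcp_rot: [[0.145, 0.0, 0.989], [-0.989, 0.001, 0.145], [-0.001, -1.0, 0.0]]
force: [-0.0, 0.3, -0.3]
opening: 0.391
```

Call:
arm_command --translation '[[-0.03,0,0.27],[-0.05,0,0.54],[-0.08,0,0.8]]' --rotation '[[0,0,0],[0,0,0],[0,0,0]]' --grip '[1,1,1]'

```text
time_s: 29.65
position: [0.5825, 0.0946, 0.1697]
tcp_rot: [[0.141, -0.001, 0.99], [-0.99, -0.001, 0.141], [0.0, -1.0, -0.001]]
force: [0.2, 0.1, 0.1]
opening: 0.394
```

Call:
arm_command --translation '[[-0.03,0,0.27],[-0.05,0,0.54],[-0.08,0,0.8],[-0.08,0,0.8],[-0.08,0,0.8]]' --rotation '[[0,0,0],[0,0,0],[0,0,0],[0,0,0],[0,0,0]]' --grip '[1,1,1,1,1]'

```text
time_s: 30.15
position: [0.6436, 0.1099, 0.1692]
tcp_rot: [[0.141, -0.002, 0.99], [-0.99, -0.0, 0.141], [0.0, -1.0, -0.002]]
force: [0.1, 0.0, -1.0]
opening: 0.395
```

```bash
python3 go.py .6452 .111 .0459
```

```text
t 30.15 p [0.6436 0.1099 0.1692] open 0.395 F [ 0.1  0.  -1. ] yaw 8.11 down [-0.002 -0.    -1.   ]
[0.6452 0.111  0.0459] calls 2 each [-0.006  0.771  0.013]
```

Call:
arm_command --translation '[[-0.01,0.3,0.02],[-0.01,0.6,0.02],[-0.01,0.9,0.02],[-0.01,0.9,0.02]]' --rotation '[[0,0,0],[0,0,0],[0,0,0],[0,0,0]]' --grip '[1,1,1,1]'

```text
time_s: 30.55
position: [0.6416, 0.111, 0.0944]
tcp_rot: [[0.141, -0.01, 0.99], [-0.99, -0.0, 0.141], [-0.001, -1.0, -0.01]]
force: [-0.6, 0.1, -0.6]
opening: 0.389
```

Call:
arm_command --translation '[[0,0.2,0],[0,0.4,0],[0,0.52,0],[0,0.58,0],[0,0.58,0]]' --rotation '[[0,0,0],[0,0,0],[0,0,0],[0,0,0],[0,0,0]]' --grip '[1,1,1,1,1]'

```text
time_s: 31.05
position: [0.6456, 0.1117, 0.0506]
tcp_rot: [[0.141, -0.002, 0.99], [-0.99, -0.0, 0.141], [-0.0, -1.0, -0.002]]
force: [-0.0, -0.0, -0.3]
opening: 0.393
```

Call:
arm_command --translation '[[0,0,0],[0,0,0]]' --rotation '[[0,0,0],[0,0,0]]' --grip '[1,1]'

```text
time_s: 31.25
position: [0.6467, 0.1117, 0.0522]
tcp_rot: [[0.141, 0.001, 0.99], [-0.99, 0.0, 0.141], [0.0, -1.0, 0.001]]
force: [0.9, -0.8, -0.8]
opening: 0.394
```

```bash
python3 go.py .6452 .111 .0459; python3 v.py pics/g8.png
```

```text
t 31.25 p [0.6467 0.1117 0.0522] open 0.394 F [ 0.9 -0.8 -0.8] yaw 8.13 down [ 0.001  0.    -1.   ]
[0.6452 0.111  0.0459] calls 1 each [ 0.006  0.078 -0.019]
```

View pics/g8.png

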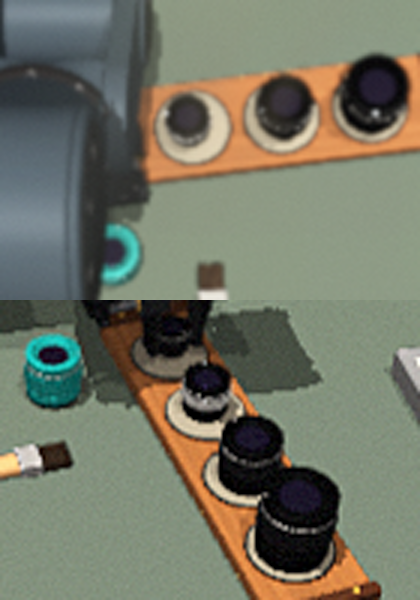

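lens_30 is just above its pad (side crop (172,335)). I'll do the last millimetres, release and rise.

Call:
arm_command --translation '[[0,0.03,-0.015],[0,0.06,-0.015],[0,0.072,-0.015],[0,0.072,-0.015],[0,0.072,-0.015]]' --rotation '[[0,0,0],[0,0,0],[0,0,0],[0,0,0],[0,0,0]]' --grip '[1,1,1,1,1]'

```text
time_s: 31.85
position: [0.6446, 0.1115, 0.0459]
tcp_rot: [[0.141, -0.001, 0.99], [-0.99, -0.0, 0.141], [-0.0, -1.0, -0.001]]
force: [-1.1, -0.2, 2.5]
opening: 0.395
```

Call:
arm_command --translation '[[0,0,0],[0,0,0],[0,0,0],[0,0,0],[0,0,0]]' --rotation '[[0,0,0],[0,0,0],[0,0,0],[0,0,0],[0,0,0]]' --grip '[1,0.6,0,-0.5,-1]'

```text
time_s: 32.35
position: [0.6453, 0.1115, 0.0456]
tcp_rot: [[0.141, 0.001, 0.99], [-0.99, 0.0, 0.141], [0.0, -1.0, 0.001]]
force: [-0.3, -0.2, 0.2]
opening: 0.583
```

Call:
arm_command --translation '[[0,0,0],[0,0,0],[0,-0.2,0],[0,-0.4,0],[0,-0.8,0]]' --rotation '[[0,0,0],[0,0,0],[0,0,0],[0,0,0],[0,0,0]]' --grip '[-1,-1,-1,-1,-1]'

```text
time_s: 32.85
position: [0.6437, 0.1115, 0.1099]
tcp_rot: [[0.141, -0.003, 0.99], [-0.99, -0.0, 0.141], [-0.0, -1.0, -0.003]]
force: [-0.2, -0.6, -0.1]
opening: 0.976
```

Call:
arm_command --translation '[[0,-0.5,0],[0,-1,0]]' --rotation '[[0,0,0],[0,0,0]]' --grip '[-1,-1]'

```text
time_s: 33.05
position: [0.645, 0.1115, 0.1928]
tcp_rot: [[0.141, 0.001, 0.99], [-0.99, 0.0, 0.141], [0.0, -1.0, 0.001]]
force: [0.5, -0.5, -0.9]
opening: 0.998
```

Call:
arm_command --translation '[[-0.5,0,-0.5],[-1,0,-1]]' --rotation '[[0,0,0],[0,0,0]]' --grip '[-1,-1]'

```text
time_s: 33.25
position: [0.5667, 0.1715, 0.1937]
tcp_rot: [[0.139, 0.008, 0.99], [-0.99, 0.001, 0.139], [-0.0, -1.0, 0.008]]
force: [-1.2, 1.4, -0.9]
opening: 0.999
```

Call:
arm_command --translation '[[-0.5,0,-0.5],[-1,0,-1]]' --rotation '[[0,0,0],[0,0,0]]' --grip '[-1,-1]'

```text
time_s: 33.45
position: [0.4839, 0.2324, 0.1918]
tcp_rot: [[0.14, 0.003, 0.99], [-0.99, 0.001, 0.14], [-0.001, -1.0, 0.003]]
force: [0.4, 0.2, -0.0]
opening: 1.003
```

Call:
arm_command --translation '[[-0.5,0,-0.5],[-1,0,-1],[-1,0,-1],[-1,0,-1]]' --rotation '[[0,0,0],[0,0,0],[0,0,0],[0,0,0]]' --grip '[-1,-1,-1,-1]'

```text
time_s: 33.85
position: [0.3931, 0.3006, 0.1912]
tcp_rot: [[0.145, 0.002, 0.989], [-0.989, 0.001, 0.145], [-0.0, -1.0, 0.002]]
force: [0.0, -0.7, -0.6]
opening: 1.001
```

```bash
python3 go.py
cat > chk.py <<'E'
from fit import *
np.set_printoptions(precision=1,suppress=True)
P=dict(lens_30=(.6452,.111),lens_50=(.6572,.027),lens_80=(.669,-.0575),lens_135=(.6811,-.1417))
for n in('top','side'):
    c=cap(n); im=cv2.resize(c['image'],None,fx=5,fy=5,interpolation=cv2.INTER_CUBIC)
    for k,p in P.items():
        r,h=L[k]; H=sil(c,*p,r,h,.02)
        cv2.polylines(im,[(H*5+2).astype(np.int32)],True,(0,255,0),1)
        u,v=proj(c,[*p,.02])[0]; print(n,k,[round(float(d),1) for d in (u,v)])
    y0,y1,x0,x1=(125,175,190,325) if n=='top' else (150,250,275,370)
    cv2.imwrite(f'pics/f_{n}.png',im[y0*5:y1*5,x0*5:x1*5])
a=cv2.imread('pics/f_top.png');b=cv2.imread('pics/f_side.png')
b=b[:350]; W=max(a.shape[1],b.shape[1]); o=np.zeros((a.shape[0]+350,W,3),np.uint8); o[:a.shape[0],:a.shape[1]]=a; o[a.shape[0]:,:b.shape[1]]=b
cv2.imwrite('pics/f.png',o)
E
python3 chk.py
```

```text
t 33.85 p [0.3931 0.3006 0.1912] open 1.001 F [ 0.  -0.7 -0.6] yaw 8.34 down [ 0.002  0.001 -1.   ]
top lens_30 [213.8, 155.7]
top lens_50 [243.4, 152.0]
top lens_80 [273.1, 148.5]
top lens_135 [302.6, 144.9]
side lens_30 [296.2, 167.6]
side lens_50 [308.3, 186.9]
side lens_80 [321.7, 208.4]
side lens_135 [336.7, 232.2]
```

View pics/f.png

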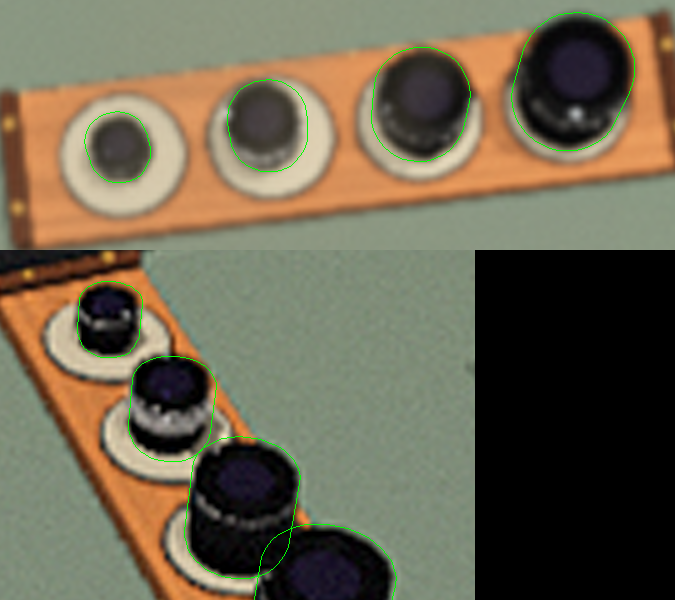

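In both views the lenses fill their predicted silhouettes to about 1 px (roughly 2–3 mm). I'll check the bystanders quickly, then hand in.

Run:
```python
from h import *
s=cap('side')
for t in('cassette','film_can','brush','carrier_small','carrier_large'):
    d=models.spot_point('side',t)
    print(t,[(round(e['conf'],2),at(s,np.array(e['point'])*[512,384],0)[:2].round(3)) for e in d[:2]])
print(bot.hand_in())
```

```text
cassette [(0.44, array([0.384, 0.219]))]
film_can [(0.53, array([ 0.399, -0.208])), (0.23, array([0.646, 0.28 ]))]
brush [(0.78, array([ 0.467, -0.001]))]
carrier_small [(0.56, array([0.642, 0.27 ])), (0.22, array([0.672, 0.057]))]
carrier_large []
the job is handed in; nothing more can be done
None
```

All four lenses are on the rack, each upright on its own pad. From the small-window carrier's end to the large-window one they stand lens_30, lens_50, lens_80, lens_135. I handed the job in at about 34 s of the 104 s allowed.

**Placing:** In the last pictures from both cameras, each lens filled its predicted outline to about 1 pixel, roughly 2–3 mm against the 12 mm allowed. All were upright and released, with the arm clear. The side crop cut off the lower part of lens_135, but an earlier side view showed it upright on its pad.

**Bystanders:** The network's last readings put the cassette, film can, brush and small carrier within about 8 mm of their first ones. That is close to the network's own scatter.

**Checks that failed:** The network did not find the large carrier in the last picture. It had not found it reliably at the start either, so its place was not measured, though the arm only passed well above the table away from it. One mid-run numeric check of the placed lenses crashed because the far lenses' dark tops looked too light for its threshold, so I used the outline overlay instead.

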